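# Seat a membrane cartridge in the vee-blocks and clamp it

## Task

Without picking the white membrane cartridge up, roll it off the loading deck into the vee-blocks, and slide it along the vee until the stub on its end rests against the blue end stop. Then swing the red hold-down arm over so that its rubber pad lies down on the cartridge. Leave the bottle, the tape roll and the seal ring where they are.

Things in the scene. Friction and masses are not known exactly. Their poses are not given: they have to be found in the camera images.
- vee_fixture: Fixture screwed to the table (fixed; placed and turned anew each run). Origin on the table below the vee's centre line; x points across the vee away from the grey deck, y along the vee to the end stop, z up. Base plate x -104..64, y -101..135, z 0..10 mm. Two steel vee-blocks 46 mm wide at y = -60 and +60 mm; arm clevis between them at x 38..58, y -24..24 mm, up to z = 102 mm.
- vee_seat (a point): Where the cartridge's middle lies when seated and against the stop: x = 0, y = 0, z = 62 mm in the fixture's frame; axes as the fixture's. 90 degree vee, apex 32 mm below this point; near flank ends at x = -20 mm, z = 50 mm, where the deck begins; far flank rises to x = 32, z = 62 mm; block's back at x = 42 mm.
- deck_lip (a point): Middle of the top of the deck's lip, x = -88 mm, z = 56 mm in the fixture's frame. The grey loading deck is two strips, one on each vee-block, at x -94..-20 mm, sloping 0.06 rad down from the vee's edge (z = 50 mm) to this 10 mm high, 6 mm thick lip: a cartridge let go on the deck rolls back to the lip.
- stop_face (a point): Centre line of the face of the blue end stop, at x = 0, y = 119 mm, z = 62 mm in the fixture's frame; the stop is 50 mm wide in x, 76 mm high and fixed.
- cartridge: White round membrane cartridge, 238 mm long, 45 mm diameter from y = -93 to 105 mm, about 0.24 kg (varies), loose; 18 mm thick stubs on its axis at both ends: 26 mm long at -y (black rings), 14 mm long at +y (towards the stop). Smooth, slippery skin (friction about 0.35). Its y axis is the axis of the cylinder. The body's origin lies 23 mm off the axis and turns with it: use point cartridge_mid.
- cartridge_mid (a point): Middle of the cartridge, on its axis; the ends of the stubs lie 119 mm either way along the body's y. At the start on the deck against the lip, parallel to the vee: x = -70 mm, y = -50 to -20 mm, z = 69 mm in the fixture's frame (74 mm at the vee's edge); 62 mm in the vee. Sliding along the vee takes 1 to 2 N.
- the_clamp (a joint): Red hold-down arm, hinged on an axis along the fixture's y: 0 = level, pad lying on a seated cartridge; grows as it opens; about 1.57 = upright (start 1.45 to 1.75); range -0.12 to 1.9 rad. The hinge is stiff: the arm stays where it is left and takes about 3 N at its end to move. When shut it points to the fixture's -x, over the vee.
- clamp_hinge (a point): Hinge of the hold-down arm, at x = 48 mm, y = 0, z = 92 mm in the fixture's frame; fixed.
- clamp_end (a point): Free end of the hold-down arm, 80 mm from the hinge; the arm is 28 mm wide (30 mm at this end) and 7 mm thick (10 mm at this end); shut, its top is 98 mm above the table; its rubber pad is on the underside, 33 to 63 mm from the hinge.
- sample_bottle: White sample bottle with red cap, 52 mm diameter, 113 mm high, upright, beyond the stop end of the fixture. Origin under its centre. Leave alone.
- tape: Yellow tape roll, 66 mm diameter, 24 mm high, lying flat beyond the stop end of the fixture. Origin under its centre. Leave alone.
- ring: Black seal ring, 50 mm diameter, 8 mm high, lying flat behind the fixture (its +x side). Origin under its centre. Leave alone.
Mind the look-alikes: they are no part of the job. There is more than one size of the cartridge; the one meant has the size given above.

How it is judged:
On the way, in this order (a step that is already met when the one before it is completed fails the run):
1. the cartridge lies in the vee against the end stop, with the hold-down arm not yet shut (x of cartridge_mid in the frame of vee_seat between -0.003 and 0.003 m and z of cartridge_mid in the frame of vee_seat between -0.003 and 0.003 m and angle between the y axis of cartridge and the y axis of vee_fixture, either way round below 0.03 rad and y of cartridge_mid in the frame of vee_seat between -0.005 and 0.004 m and value of joint the_clamp above 0.3 rad), for 0.2 s.
2. the hold-down arm's pad lies on the seated cartridge (x of cartridge_mid in the frame of vee_seat between -0.003 and 0.003 m and z of cartridge_mid in the frame of vee_seat between -0.003 and 0.003 m and angle between the y axis of cartridge and the y axis of vee_fixture, either way round below 0.03 rad and y of cartridge_mid in the frame of vee_seat between -0.005 and 0.004 m and value of joint the_clamp between -0.06 and 0.06 rad), for 0.2 s.
At the end, for the whole second after the job is handed in: The cartridge lies at rest in the vee: its middle within 3 mm of the vee's centre line and of the seated height, its axis parallel to the vee within 0.03 rad, its end within 5 mm of the end stop; and the hold-down arm is within 0.06 rad of level, its pad on the cartridge (all of step 2 and linear speed of cartridge below 0.01 m/s); the robot touches nothing.
It fails at once if the cartridge is picked up (its middle more than 90 mm above the table) (height (world z) of cartridge_mid above 0.09 m).
It fails at once if the bottle is moved more than 30 mm or upset (distance of sample_bottle from where it was at the start of the episode above 0.03 m or angle between sample_bottle's own z axis and vertical above 0.5 rad).
It fails at once if the tape roll is moved more than 30 mm or upset (distance of tape from where it was at the start of the episode above 0.03 m or angle between tape's own z axis and vertical above 0.5 rad).
It fails at once if the seal ring is moved more than 30 mm or upset (distance of ring from where it was at the start of the episode above 0.03 m or angle between ring's own z axis and vertical above 0.5 rad).
It also fails if it takes over 56 s, if anything falls off the work surface, if the arm or the gripper's body presses on something with over 40 N, if the wrist force passes 120 N, or if a joint passes its speed limit or range.

## Robot

A 6-joint arm with a two-finger parallel gripper is mounted at the origin on a cart in front of the work surface, level with it; the furniture and walls round the work are solid. World frame = base frame: x ahead of the robot, y to its left, z up, the work surface at z = 0. Lengths are in m, angles in rad, forces in N, time in s.
With the tool pointing down it reaches from about 0.35 to 0.975 m from the base axis. Payload 4.9 kg.
Tool frame: the origin (TCP) lies midway between the tips of the shut fingers; the grasp point (between the pads) lies manip.grip_depth behind it (manip.grip_depth is the distance from the TCP to the grasp point, in m); z points along the fingers, x is the direction in which the jaws open and shut, and the axes are right-handed (so a half turn about z gives the same grasp; the last joint's range is limited). The gripper opens to 85 mm and grips with 20 to 120 N. Pads are 22 mm wide; open, the fingers measure 114 mm over their backs; the gripper's body (76 mm by 85 mm) begins 54 mm behind the grasp point. The pads swing forward as they close: fully open they stand 13 mm farther back than shut.
Start: joints at [1.07, 0.053, 1.613, -0, 1.476, -0.119], TCP at [0.233, 0.58, 0.231] pointing down, gripper open.
Joint ranges: [-3.01, 3.01], [-1.01, 2.22], [0.06, 2.58], [-1.02, 4.17], [0.09, 2.62], [-3.14, 3.14]. Speed limits (rad/s): [2.57, 2.57, 3.14, 3.14, 3.14, 3.14].

## Interface

Orientations are given as a unit quaternion [w, x, y, z].
In Python, from plant import state, grab_frame, ticket, manip gives the robot as it stands.
- The arm moves only by the tool carry_out, never from a script. Its argument "moves" is a list that holds one entry, the list of rows, each a list of 7 numbers: the turn, a rotation vector about the tool's x, y, z each as a share of 5 degrees, from -1 to 1, then the shift along the tool's x, y, z each as a share of 0.04 m, from -1 to 1, then the gripper command: -1 is shut, 1 is fully open, values between are in proportion. A call has 1 to 8 rows; each row shifts and turns the commanded pose from where the row before left it, along the tool's axes as they then stand; what a row does not reach is not made up. A row lasts 1/12 s, in which the tool goes at most 41.7 mm and 7.16 degrees, less where a joint would pass 70% of its speed; a pose out of reach is approached as far as the arm can. A call with a number of a shift or a turn outside -1 to 1 is refused whole. A call with a gripper value outside its range is refused whole. The fingers move at their own pace and stop on an object; the grip force is fixed at half the most. Time passes only in rows, so rows that do not move let the fingers close. It gives the time, the measured TCP pose, the force and the opening at its end, in the units of the state.
- state(): the state, without advancing time (a new reading comes with each control period).
- grab_frame(name): name is "scene" or "top" or "wrist"; returns a dict with "frame" (384x512x3 uint8, red, green, blue), "z_map" (384x512 float32, m along the optical axis (not along the pixel's ray), 0 where there is no reading), "K" (3x3 intrinsics, pixels), "world_from_camera" (4x4, takes a point from camera to world coordinates); the wrist camera has in their place "hand_eye" (4x4, takes a point from camera to tool coordinates, whose origin is the TCP and whose axes are the tool frame's). Camera axes: x right, y down, z forward; pixel columns grow to the right and rows downward; lengths in m; the calibration is good to about 2 mm. The wrist camera is an equidistant fisheye: a pixel r from the principal point sees the ray r / f radians off the axis. A picture is of the moment at which its call begins: read the wrist's pose just before it.
- ticket.job_done(): hands the job in, once; it reports no verdict.
The state is a dict: "time": time; "joint_pos": joint angles; "joint_vel": joint speeds; "joint_efforts": joint torques, N m; "tool_pos": TCP position; "tool_rot": TCP orientation; "contact_force": force on the tool from outside, world axes, zero at the start; "ft_torque": the same for the moment, N m; "gripper_width": opening from 0.0 (shut) to 1.0 (fully open).
Only numpy, scipy, OpenCV 4.12 (cv2) and the standard library are available. Lean on these libraries where they do the work, as an engineer would, in place of code of your own. Each camera call takes 0.05 s, during which the arm holds its last target.

## Working session

There is one attempt and no reset: what is moved stays moved. The work goes in short steps, Python scripts to look and compute and a tool call to move; the robot and the scene stay as the last step left them, time stands still between calls to the robot, and variables do not carry over. Pictures are saved under pics/ and viewed, and the job is handed in when it is done.

Besides the shell and the picture viewer there is one more tool, called after "Emit:" in YAML: its name, and indented under it one key for each argument. carry_out: Moves the arm, as the interface text tells. Shift numbers are shares of 0.04 m and turn numbers shares of 5 degrees, none past 1 either way. Its arguments: {"type":"object","properties":{"moves":{"type":"array"}},"required":["moves"]}

```bash
ls; mkdir -p pics; python3 - <<'E'
from plant import state, grab_frame, ticket, manip
import cv2,numpy as np
print(state()); print(manip.grip_depth)
for n in ["scene","top"]:
    f=grab_frame(n); cv2.imwrite(f"pics/{n}0.png",f["frame"][:,:,::-1]); np.savez(f"pics/{n}0.npz",**f)
    print(n,f["K"],f["world_from_camera"])
E
```

```text
pics
{'time': 0.0, 'joint_pos': array([ 1.06999559e+00,  5.33540266e-02,  1.61430715e+00, -1.34453755e-05,
        1.47599679e+00, -1.19008257e-01]), 'joint_vel': array([-8.07824480e-05, -5.24894760e-04, -5.60210865e-04, -2.15396502e-04,
       -1.38456737e-03,  1.00607712e-04]), 'joint_efforts': array([ 2.00478303e-04, -3.93701041e+01, -3.70169771e+01, -8.04427441e-05,
        7.37283641e-03, -4.66688405e-06]), 'tool_pos': array([0.23256942, 0.57944073, 0.23005692]), 'tool_rot': array([ 4.78677060e-04,  8.28426772e-01,  5.60096436e-01, -9.15038745e-04]), 'contact_force': array([-0.5220536 ,  0.16197478,  0.03465529]), 'ft_torque': array([-0.02468675,  0.00635979, -0.05024247]), 'gripper_width': 1.003228108216309}
0.0187
scene [[369.68358567   0.         257.71926801]
 [  0.         369.68358567 184.55251029]
 [  0.           0.           1.        ]] [[ 0.90580306 -0.26030261  0.33431029  0.22728675]
 [-0.42331094 -0.58973802  0.68776225 -0.77112943]
 [ 0.01812918 -0.76449436 -0.64437544  0.78680449]
 [ 0.          0.          0.          1.        ]]
top [[463.27379806   0.         259.5854376 ]
 [  0.         463.27379806 191.77790739]
 [  0.           0.           1.        ]] [[-4.48394079e-02 -9.76784754e-01  2.09477857e-01  3.66991116e-01]
 [-9.98993995e-01  4.39793119e-02 -8.76454421e-03  9.30282396e-05]
 [-6.51618872e-04 -2.09660119e-01 -9.77774110e-01  1.27649854e+00]
 [ 0.00000000e+00  0.00000000e+00  0.00000000e+00  1.00000000e+00]]
```

View pics/scene0.png

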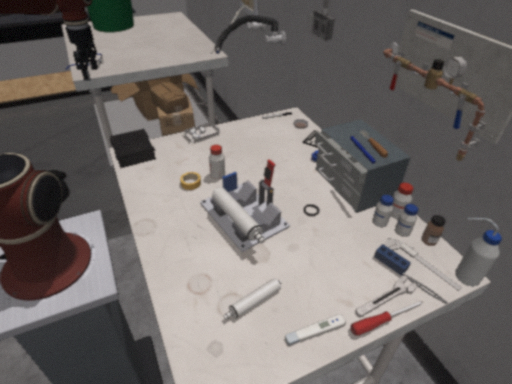

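View pics/top0.png

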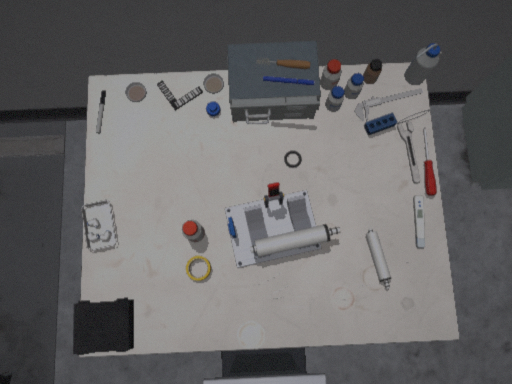

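```bash
cat > h.py <<'E'
import cv2,numpy as np
def cloud(f):
    z=f["z_map"];K=f["K"];T=f["world_from_camera"]
    v,u=np.mgrid[:z.shape[0],:z.shape[1]]
    P=np.stack([(u-K[0,2])/K[0,0]*z,(v-K[1,2])/K[1,1]*z,z],-1)
    return P@T[:3,:3].T+T[:3,3]
def proj(f,X):
    T=np.linalg.inv(f["world_from_camera"]);p=np.atleast_2d(X)@T[:3,:3].T+T[:3,3];q=p@f["K"].T
    return q[:,:2]/q[:,2:]
E
python3 - <<'E'
from h import *
f=np.load("pics/top0.npz");P=cloud(f);im=f["frame"]
c=im[170:290,160:350];cv2.imwrite("pics/c1.png",cv2.resize(c,None,fx=4,fy=4,interpolation=cv2.INTER_CUBIC)[:,:,::-1])
h=np.clip(P[170:290,160:350,2]/0.2*255,0,255).astype(np.uint8)
cv2.imwrite("pics/c1z.png",cv2.resize(cv2.applyColorMap(h,cv2.COLORMAP_JET),None,fx=4,fy=4,interpolation=cv2.INTER_NEAREST))
g=np.load("pics/scene0.npz");c=g["frame"][135:260,170:330];cv2.imwrite("pics/c2.png",cv2.resize(c,None,fx=5,fy=4.8,interpolation=cv2.INTER_CUBIC)[:,:,::-1])
E
```

```text
(no output)
```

View pics/c1.png

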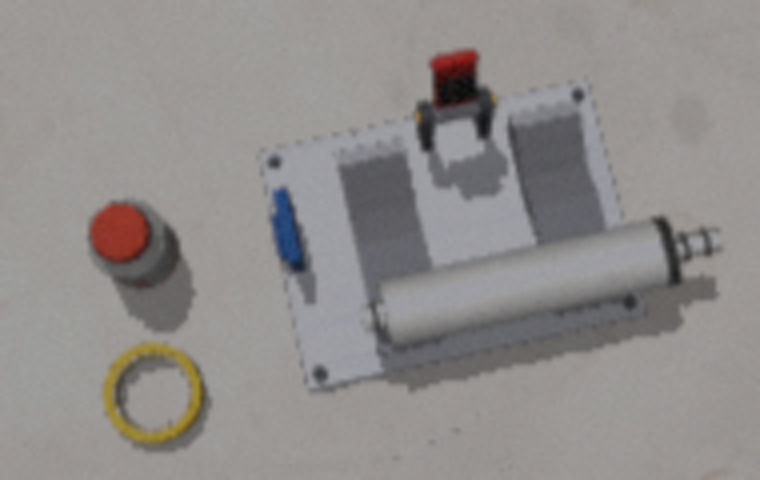

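View pics/c1z.png

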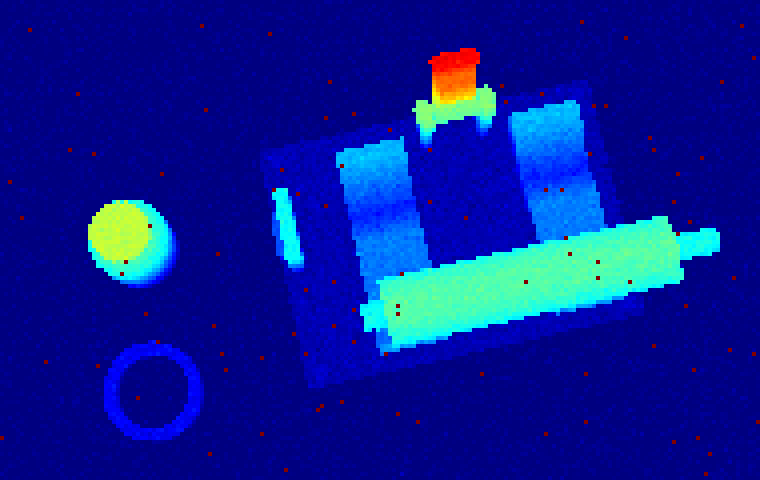

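View pics/c2.png

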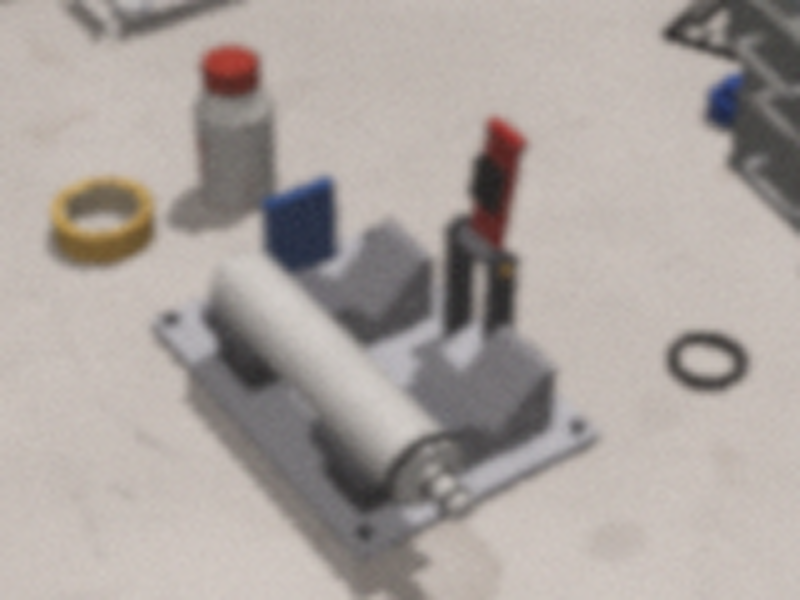

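```bash
cat > fit.py <<'E'
from h import *
from scipy.optimize import minimize
f=np.load("pics/top0.npz");P=cloud(f)
M=np.zeros(P.shape[:2],bool);M[165:300,200:350]=1
M&=(f["z_map"]>0)&(P[...,2]<0.12)&(P[...,2]>-.02)
Q=P[M]
tab=np.median(P[280:300,200:330,2]);print("table z",tab, Q.shape)
def H(x,y,yc,xc=-.07,zc=.069):
    h=np.zeros_like(x)
    h[(x>-.104)&(x<.064)&(y>-.101)&(y<.135)]=.010
    blk=(abs(np.abs(y)-.06)<.023)
    m=blk&(x>-.02)&(x<.042); h[m]=np.minimum(.030-.0+np.abs(x[m]),.062) 
    m=blk&(x>-.094)&(x<=-.02); h[m]=.050+(x[m]+.02)*.06
    m=blk&(x>-.094)&(x<=-.088+.003); h[m]=.056
    m=(x>.038)&(x<.058)&(abs(y)<.024);h[m]=.102
    m=(abs(x)<.025)&(y>.119)&(y<.127);h[m]=.076
    d=x-xc;t=y-yc
    r=np.where((t>-.093)&(t<.105),.0225,np.where(abs(t)<.119,.009,0))
    m=abs(d)<r;h[m]=np.maximum(h[m],zc+np.sqrt(r[m]**2-d[m]**2))
    return h
def cost(p,full=False):
    c,s=np.cos(p[2]),np.sin(p[2]);d=Q[:,:2]-p[:2]
    x=c*d[:,0]+s*d[:,1];y=-s*d[:,0]+c*d[:,1]
    r=Q[:,2]-tab-H(x,y,p[3],p[4])
    return np.minimum(abs(r),.015).mean()
if __name__=="__main__":
    best=None
    c0=P[235,275,:2];print(c0)
    for dy in np.linspace(-.03,.03,4):
     for dx in np.linspace(-.03,.05,5):
      for yaw in (.1,.17,.24):
        p0=np.array([c0[0]+dx,c0[1]+dy,yaw,-.035,-.07])
        sx=np.vstack([p0]+[p0+e for e in np.diag([.01,.01,.05,.01,.004])])
        r=minimize(cost,p0,method="Nelder-Mead",options=dict(initial_simplex=sx,maxiter=400))
        if best is None or r.fun<best.fun: best=r
    print(best.x,best.fun)
    x=best.x;np.save("fit.npy",x)
    c,s=np.cos(x[2]),np.sin(x[2]);R=np.array([[c,-s],[s,c]])
    im=f["frame"].copy();im=cv2.resize(im,None,fx=4,fy=4,interpolation=cv2.INTER_CUBIC)
    def dr(pts,col):
        X=np.array([[*(R@[a,b]+x[:2]),z+tab] for a,b,z in pts]);q=((proj(f,X)+.5)*4).astype(int)
        cv2.polylines(im,[q],True,col,1)
    dr([(-.104,-.101,.01),(.064,-.101,.01),(.064,.135,.01),(-.104,.135,.01)],(0,255,0))
    for b in(-.06,.06): dr([(-.02,b-.023,.05),(.0,b-.023,.03),(.032,b-.023,.062),(.042,b-.023,.062),(.042,b+.023,.062),(.032,b+.023,.062),(0,b+.023,.03),(-.02,b+.023,.05)],(255,0,255))
    dr([(-.025,.119,.076),(.025,.119,.076),(.025,.127,.076),(-.025,.127,.076)],(255,255,0))
    dr([(x[4],x[3]-.119,.069),(x[4],x[3]+.119,.069)],(255,0,0))
    dr([(.048,-.024,.092),(.048,.024,.092)],(255,0,0))
    cv2.imwrite("pics/fit.png",im[680:1200,780:1400,::-1])
E
python3 fit.py
```

```text
table z 0.00017337704972086865 (20019, 3)
[ 0.50723878 -0.04539535]
[ 0.55956985 -0.05448104  0.1768663  -0.03022437 -0.07054046] 0.0023871722417841182
```

View pics/fit.png

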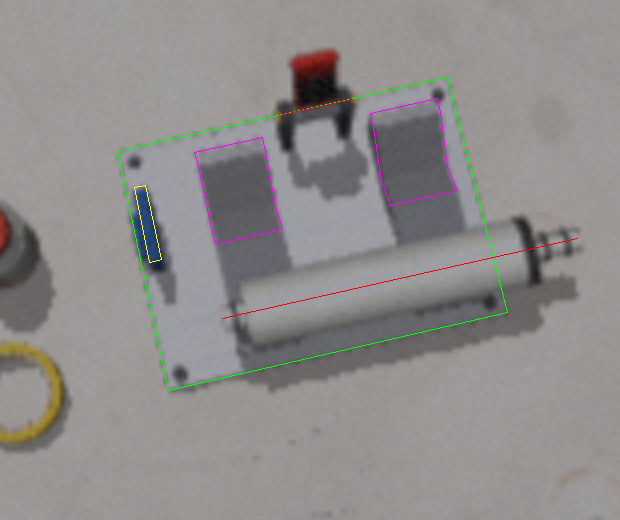

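Emit:
carry_out:
  moves:
    - [[0, 0, -0.8, 0, 0, 0, 1], [0, 0, -0.8, 0, 0, 0, 1], [0, 0, -0.8, 0, 0, 0, 1], [0, 0, -0.8, 0, 0, 0, 1], [0, 0, -0.8, 0, 0, 0, 1], [0, 0, -0.8, 0, 0, 0, 1], [0, 0, -0.8, 0, 0, 0, 1], [0, 0, -0.8, 0, 0, 0, 1]]

```text
time: 0.77
tool_pos: [0.2327, 0.5796, 0.2305]
tool_rot: [0.0, 0.641, 0.768, -0.001]
contact_force: [-0.2, -0.3, -0.6]
gripper_width: 0.997
```

```bash
cat > w.py <<'E'
from plant import state
import numpy as np,sys
from scipy.spatial.transform import Rotation as Ro
p=np.load("fit.npy");c,s=np.cos(p[2]),np.sin(p[2]);R=np.array([[c,-s],[s,c]])
def fix(w): return np.append(R.T@(np.array(w[:2])-p[:2]),w[2])
def st(tgt=None):
    S=state();q=S["tool_rot"];T=Ro.from_quat([q[1],q[2],q[3],q[0]])
    e=T.as_matrix();F=np.eye(3);F[:2,:2]=R
    print("t",round(S["time"],2),"fix xyz mm",(fix(S["tool_pos"])*1e3).round(1),"F fix",(F.T@S["contact_force"]).round(2),"w",round(S["gripper_width"],3))
    D=F@np.array([[0,1,0],[1,0,0],[0,0,-1]])
    print("rot err deg (tool)",np.degrees((T.inv()*Ro.from_matrix(D)).as_rotvec()).round(2))
    if tgt is not None:
        d=np.array(tgt)/1e3; w=np.append(R@d[:2]+p[:2],d[2])
        print("shift units",(e.T@(w-S["tool_pos"])/.04).round(2))
if __name__=="__main__":
    st([float(a) for a in sys.argv[1:]] or None)
E
python3 w.py -125 -26 200
```

```text
t 0.77 fix xyz mm [-210.2  681.7  230.5] F fix [-0.21 -0.25 -0.6 ] w 0.997
rot err deg (tool) [-0.05  0.06  0.19]
shift units [-17.7    2.07   0.78]
```

Emit:
carry_out:
  moves:
    - [[0, 0, 0, -1, 0.1, 0, 1], [0, 0, 0, -1, 0.1, 0, 1], [0, 0, 0, -1, 0.1, 0, 1], [0, 0, 0, -1, 0.1, 0, 1], [0, 0, 0, -1, 0.1, 0, 1], [0, 0, 0, -1, 0.1, 0, 1], [0, 0, 0, -1, 0.1, 0, 1], [0, 0, 0, -1, 0.1, 0, 1]]

```text
time: 1.43
tool_pos: [0.3203, 0.2688, 0.2308]
tool_rot: [-0.0, 0.642, 0.767, -0.0]
contact_force: [1.3, -0.3, 1.0]
gripper_width: 0.997
```

Emit:
carry_out:
  moves:
    - [[0, 0, 0, -1, 0.1, 0, 1], [0, 0, 0, -1, 0.1, 0, 1], [0, 0, 0, -1, 0.1, 0, 1], [0, 0, 0, -1, 0.1, 0, 1], [0, 0, 0, -1, 0.1, 0, 1], [0, 0, 0, -1, 0.1, 0, 1], [0, 0, 0, -1, 0.1, 0, 1], [0, 0, 0, -1, 0.1, 0, 1]]

```text
time: 2.1
tool_pos: [0.4082, -0.0408, 0.2311]
tool_rot: [0.0, 0.642, 0.767, 0.0]
contact_force: [1.7, 0.7, 0.9]
gripper_width: 1.004
```

```bash
python3 w.py -125 -26 52
```

```text
t 2.1 fix xyz mm [-146.6   40.1  231.1] F fix [1.83 0.38 0.92] w 1.004
rot err deg (tool) [ 0.03  0.   -0.04]
shift units [-1.65  0.54  4.48]
```

Emit:
carry_out:
  moves:
    - [[0, 0, 0, -0.8, 0.2, 0.5, 1], [0, 0, 0, -0.7, 0.2, 1, 1], [0, 0, 0, 0, 0, 1, 1], [0, 0, 0, 0, 0, 1, 1], [0, 0, 0, 0, 0, 0.6, 1], [0, 0, 0, 0, 0, 0.2, 1], [0, 0, 0, 0, 0, 0, 1]]

```text
time: 2.68
tool_pos: [0.4304, -0.0901, 0.0629]
tool_rot: [-0.003, 0.642, 0.767, -0.001]
contact_force: [-0.1, 1.4, 0.7]
gripper_width: 1.003
```

```bash
python3 w.py -104 -26 52; python3 - <<'E'
from plant import grab_frame
import cv2,numpy as np
for n in ["scene","top"]:
    f=grab_frame(n);np.savez(f"pics/{n}1.npz",**f)
    c=f["frame"][110:270,150:350] if n=="scene" else f["frame"][150:310,160:360]
    cv2.imwrite(f"pics/{n}1.png",cv2.resize(c,None,fx=3.5,fy=3.5,interpolation=cv2.INTER_CUBIC)[:,:,::-1])
E
```

```text
t 2.68 fix xyz mm [-133.4  -12.3   62.9] F fix [0.15 1.36 0.67] w 1.003
rot err deg (tool) [-0.3  -0.18 -0.01]
shift units [-0.34  0.74  0.27]
```

View pics/scene1.png

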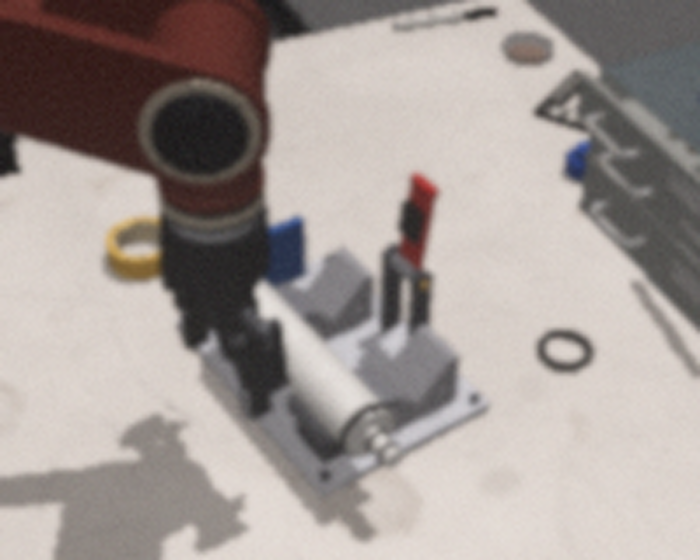

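View pics/top1.png

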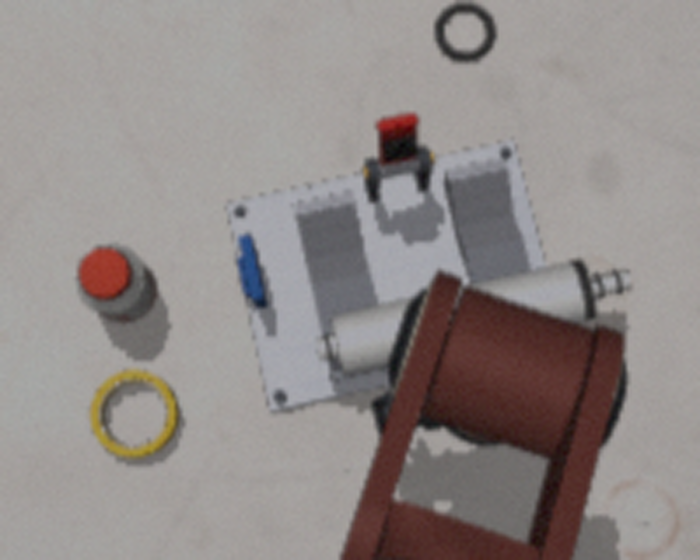

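Emit:
carry_out:
  moves:
    - [[0, 0, 0, -0.35, 0, 0.25, 1], [0, 0, 0, 0, 0.3, 0, 1], [0, 0, 0, 0, 0.2, 0, 1], [0, 0, 0, 0, 0.1, 0, 1], [0, 0, 0, 0, 0.1, 0, 1], [0, 0, 0, 0, 0.1, 0, 1], [0, 0, 0, 0, 0.1, 0, 1], [0, 0, 0, 0, 0.1, 0, 1]]

```text
time: 3.45
tool_pos: [0.4748, -0.0975, 0.0559]
tool_rot: [0.0, 0.642, 0.767, 0.0]
contact_force: [-0.7, 0.2, 0.1]
gripper_width: 1.001
```

```bash
python3 w.py -50 -26 52; cat > pic.py <<'E'
from plant import grab_frame
import cv2,numpy as np,sys
k=sys.argv[1]
for n in ["scene","top"]:
    f=grab_frame(n);np.savez(f"pics/{n}{k}.npz",**f)
    c=f["frame"][110:270,150:350] if n=="scene" else f["frame"][150:310,160:360]
    cv2.imwrite(f"pics/{n}{k}.png",cv2.resize(c,None,fx=3.5,fy=3.5,interpolation=cv2.INTER_CUBIC)[:,:,::-1])
a=[cv2.imread(f"pics/{n}{k}.png") for n in("scene","top")]
cv2.imwrite(f"pics/both{k}.png",cv2.resize(np.hstack(a),(800,320)))
E
python3 pic.py 2
```

```text
t 3.45 fix xyz mm [-91.  -27.4  55.9] F fix [-0.63  0.35  0.07] w 1.001
rot err deg (tool) [0.01 0.01 0.01]
shift units [0.04 1.02 0.1 ]
```

View pics/scene2.png

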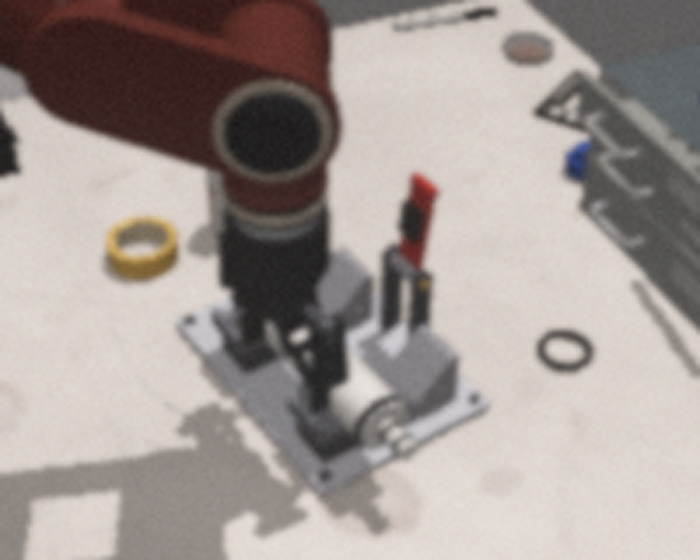

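Emit:
carry_out:
  moves:
    - [[0, 0, 0, 0, 0.1, 0.1, 1], [0, 0, 0, 0, 0.1, 0, 1], [0, 0, 0, 0, 0.1, 0, 1], [0, 0, 0, 0, 0.1, 0, 1], [0, 0, 0, 0, 0.1, 0, 1], [0, 0, 0, 0, 0.1, 0, 1], [0, 0, 0, 0, 0.08, 0, 1], [0, 0, 0, 0, 0.08, 0, 1]]

```text
time: 4.22
tool_pos: [0.5049, -0.0923, 0.0517]
tool_rot: [0.0, 0.642, 0.767, 0.0]
contact_force: [-1.4, 0.4, 0.9]
gripper_width: 1.0
```

```bash
python3 w.py -50 -26 52; python3 pic.py 3
```

```text
t 4.22 fix xyz mm [-60.5 -27.6  51.7] F fix [-1.28  0.62  0.86] w 1.0
rot err deg (tool) [ 0.01  0.   -0.01]
shift units [ 0.04  0.26 -0.01]
```

View pics/both3.png

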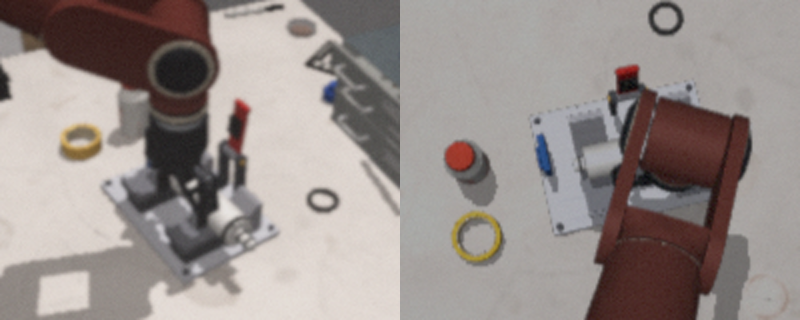

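Emit:
carry_out:
  moves:
    - [[0, 0, 0, 0, 0.06, 0, 1], [0, 0, 0, 0, 0.06, 0, 1], [0, 0, 0, 0, 0.06, 0, 1], [0, 0, 0, 0, 0.06, 0, 1], [0, 0, 0, 0, 0.06, 0, 1], [0, 0, 0, 0, 0.06, 0, 1], [0, 0, 0, 0, 0, 0, 1], [0, 0, 0, 0, 0, 0, 1]]

```text
time: 4.98
tool_pos: [0.5187, -0.0898, 0.0516]
tool_rot: [-0.0, 0.642, 0.767, -0.0]
contact_force: [0.0, -0.2, 0.1]
gripper_width: 0.998
```

```bash
python3 w.py -50 -26 52; python3 pic.py 4
```

```text
t 4.98 fix xyz mm [-46.4 -27.5  51.6] F fix [ 0.   -0.17  0.05] w 0.998
rot err deg (tool) [-0. -0. -0.]
shift units [ 0.04 -0.09 -0.01]
```

View pics/both4.png

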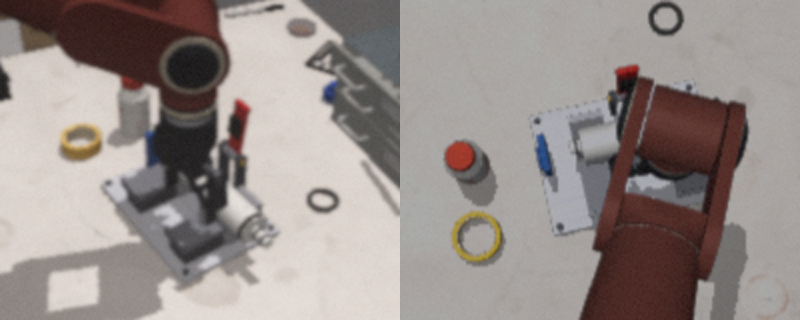

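Emit:
carry_out:
  moves:
    - [[0, 0, 0, 0, -0.8, 0, 1], [0, 0, 0, 0, -0.8, -0.3, 0], [0, 0, 0, -1, 0, -1, -1], [0, 0, 0, -1, 0, -0.7, -1], [0, 0, 0, -1, 0.6, 0, -1], [0, 0, 0, -1, 0.6, 0, -1], [0, 0, 0, -0.3, 0.6, 0, -1], [0, 0, 0, 0, 0.6, 0, -1]]

```text
time: 5.75
tool_pos: [0.5721, -0.2333, 0.1175]
tool_rot: [0.001, 0.644, 0.765, -0.0]
contact_force: [0.6, 0.7, 0.5]
gripper_width: 0.006
```

```bash
python3 w.py 0 -190 52; python3 pic.py 5; python3 - <<'E'
from h import *
from w import R,p
for n in("top","scene"):
    f=np.load(f"pics/{n}5.npz");P=cloud(f);q=(P.reshape(-1,3)-[*p[:2],0]);q[:,:2]=q[:,:2]@R
    q=q[f["z_map"].ravel()>0]
    m=(q[:,1]>-.085)&(q[:,1]<-.03)&(abs(q[:,0])<.04)&(q[:,2]>.068)&(q[:,2]<.1)
    m2=(q[:,1]>.03)&(q[:,1]<.07)&(abs(q[:,0])<.04)&(q[:,2]>.068)&(q[:,2]<.1)
    for mm in(m,m2):
        a=q[mm];A=np.c_[2*a[:,0],2*a[:,2],np.ones(len(a))];s=np.linalg.lstsq(A,a[:,0]**2+a[:,2]**2,rcond=None)[0]
        print(n,len(a),"xc,zc",s[:2],"r",np.sqrt(s[2]+s[0]**2+s[1]**2),"maxz",np.percentile(a[:,2],97))
    b=q[(abs(q[:,0])<.006)&(q[:,2]>.058)&(q[:,2]<.075)&(abs(q[:,1])<.19)];print("y hist",np.percentile(b[:,1],[0,1,2,5,95,100]),len(b))
    b=q[(abs(q[:,0])<.01)&(q[:,2]>.08)&(q[:,2]<.088)&(abs(q[:,1])<.15)];print("body y",np.percentile(b[:,1],[0,1,2,5,95,98,99,100]),len(b))
E
```

```text
t 5.75 fix xyz mm [ -19.1 -178.2  117.5] F fix [0.73 0.56 0.52] w 0.006
rot err deg (tool) [ 0.05  0.1  -0.24]
shift units [-0.29  0.48  1.64]
top 332 xc,zc [-0.00052596  0.0672018 ] r 0.018500225726438117 maxz 0.08746419740967126
top 245 xc,zc [-2.99733751e-05  6.54031796e-02] r 0.0199102097712184 maxz 0.08685857187607049
y hist [-0.14125829 -0.13992917 -0.13883995 -0.13765807  0.12273875  0.12837276] 56
body y [-0.11887207 -0.11674944 -0.11412853 -0.10780428  0.06465933  0.06992141
  0.07179647  0.07347929] 488
scene 214 xc,zc [-0.00181735  0.06472402] r 0.019465084219995685 maxz 0.08517966705127338
scene 128 xc,zc [-0.00172764  0.06480852] r 0.01941837538874295 maxz 0.0847892601178362
y hist [-0.14883075 -0.1487396  -0.14849429 -0.14751444  0.12110854  0.12754062] 64
body y [-0.11805098 -0.11667778 -0.11556183 -0.11271981  0.06124815  0.07050478
  0.07247738  0.07428873] 309
```

View pics/both5.png

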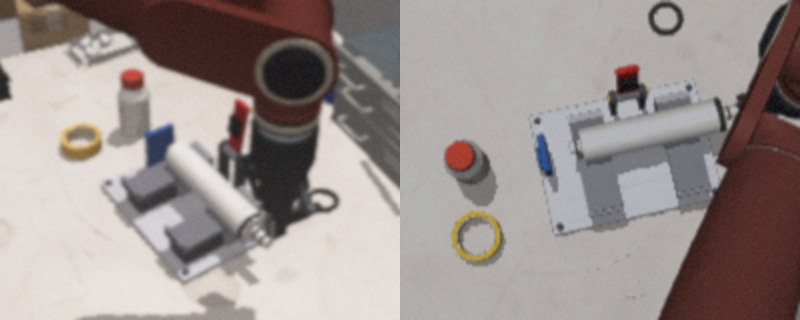

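Emit:
carry_out:
  moves:
    - [[0, 0, 0, -0.3, 0.3, 0, -1], [0, 0, 0, 0, 0, 0.6, -1], [0, 0, 0, 0, 0, 0.6, -1], [0, 0, 0, 0, 0, 0.2, -1], [0, 0, 0, 0, 0, 0, -1], [0, 0, 0, 0, 0, 0, -1]]

```text
time: 6.35
tool_pos: [0.5841, -0.2392, 0.0608]
tool_rot: [-0.001, 0.642, 0.767, -0.0]
contact_force: [0.3, -0.6, 1.2]
gripper_width: 0.003
```

```bash
python3 w.py 0 -165 53;
```

```text
t 6.35 fix xyz mm [  -8.4 -186.1   60.8] F fix [ 0.14 -0.68  1.18] w 0.003
rot err deg (tool) [-0.06 -0.04 -0.  ]
shift units [0.53 0.21 0.19]
```

Emit:
carry_out:
  moves:
    - [[0, 0, 0, 0, 0.21, 0.2, -1], [0, 0, 0, 0.2, 0, 0, -1], [0, 0, 0, 0.2, 0, 0, -1], [0, 0, 0, 0.12, 0, 0, -1], [0, 0, 0, 0.12, 0, 0, -1], [0, 0, 0, 0.12, 0, 0, -1], [0, 0, 0, 0.12, 0, 0, -1], [0, 0, 0, 0.12, 0, 0, -1]]

```text
time: 7.02
tool_pos: [0.5864, -0.1989, 0.0538]
tool_rot: [0.001, 0.642, 0.767, -0.0]
contact_force: [0.7, -2.6, 1.6]
gripper_width: -0.001
```

```bash
python3 w.py 0 -134 53;python3 pic.py 6
```

```text
t 7.02 fix xyz mm [   1.  -146.9   53.8] F fix [ 0.2  -2.66  1.57] w -0.001
rot err deg (tool) [ 0.06  0.09 -0.01]
shift units [ 0.32 -0.03  0.02]
```

View pics/both6.png

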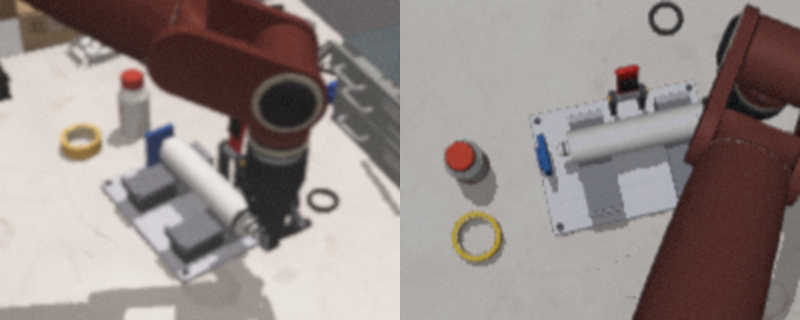

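Pushing, with about 2.7 N sliding force. I'll continue slowly until contact with the stop.

Emit:
carry_out:
  moves:
    - [[0, 0, 0, 0.08, 0, 0, -1], [0, 0, 0, 0.08, 0, 0, -1], [0, 0, 0, 0.05, 0, 0, -1], [0, 0, 0, 0.02, 0, 0, -1], [0, 0, 0, 0, 0, 0, -1]]

```text
time: 7.53
tool_pos: [0.5845, -0.1895, 0.053]
tool_rot: [0.0, 0.642, 0.767, 0.0]
contact_force: [1.0, -2.2, 0.4]
gripper_width: -0.001
```

```bash
python3 w.py 0 -134 53
```

```text
t 7.53 fix xyz mm [   0.8 -137.3   53. ] F fix [ 0.59 -2.37  0.39] w -0.001
rot err deg (tool) [ 0.01 -0.   -0.  ]
shift units [ 0.08 -0.02  0.  ]
```

Emit:
carry_out:
  moves:
    - [[0, 0, 0, 0.04, 0, 0, -1], [0, 0, 0, 0.03, 0, 0, -1], [0, 0, 0, 0, 0, 0, -1]]

```text
time: 7.78
tool_pos: [0.584, -0.1867, 0.053]
tool_rot: [0.0, 0.642, 0.767, 0.0]
contact_force: [0.7, -1.4, 0.7]
gripper_width: 0.001
```

Emit:
carry_out:
  moves:
    - [[0, 0, 0, 0.03, 0, 0, -1], [0, 0, 0, 0, 0, 0, -1]]

```text
time: 7.95
tool_pos: [0.5837, -0.1855, 0.0529]
tool_rot: [-0.0, 0.642, 0.767, 0.0]
contact_force: [0.9, -1.5, 0.2]
gripper_width: -0.001
```

```bash
python3 w.py 0 -134 53;python3 pic.py 7
```

```text
t 7.95 fix xyz mm [   0.7 -133.2   52.9] F fix [ 0.6  -1.66  0.18] w -0.001
rot err deg (tool) [ 0.   -0.01 -0.01]
shift units [-0.02 -0.02 -0.  ]
```

View pics/top7.png

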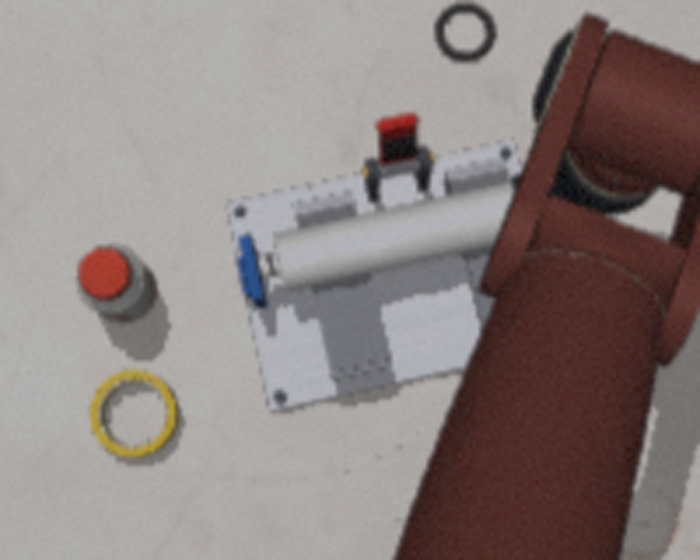

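Emit:
carry_out:
  moves:
    - [[0, 0, 0, 0.04, 0, 0, -1], [0, 0, 0, 0, 0, 0, -1]]

```text
time: 8.22
tool_pos: [0.5834, -0.184, 0.0529]
tool_rot: [0.0, 0.642, 0.767, -0.0]
contact_force: [-0.9, -1.4, 0.5]
gripper_width: -0.002
```

Emit:
carry_out:
  moves:
    - [[0, 0, 0, 0.03, 0, 0, -1], [0, 0, 0, 0, 0, 0, -1]]

```text
time: 8.38
tool_pos: [0.5834, -0.1839, 0.053]
tool_rot: [0.001, 0.642, 0.767, -0.001]
contact_force: [0.8, -5.1, -1.1]
gripper_width: -0.002
```

Emit:
carry_out:
  moves:
    - [[0, 0, 0, 0.03, 0, 0, -1], [0, 0, 0, 0, 0, 0, -1]]

```text
time: 8.55
tool_pos: [0.5834, -0.1839, 0.0533]
tool_rot: [0.002, 0.642, 0.767, -0.001]
contact_force: [1.8, -8.7, -0.9]
gripper_width: -0.006
```

```bash
python3 w.py 0 -134 53
```

```text
t 8.55 fix xyz mm [   0.7 -131.6   53.3] F fix [ 0.21 -8.91 -0.94] w -0.006
rot err deg (tool) [0.03 0.28 0.  ]
shift units [-0.06 -0.02  0.01]
```

Emit:
carry_out:
  moves:
    - [[0, 0, 0, -0.3, 0, 0, -1], [0, 0, 0, -0.7, 0, 0, -1], [0, 0, 0, 0, 0.3, -1, -1], [0, 0, 0, 0, 0.5, -1, -1], [0, 0, 0, 0, 0.5, -1, -1], [0, 0, 0, 0, 0.5, -1, -1], [0, 0, 0, 0, 0.5, -0.8, -1], [0, 0, 0, 0.3, 0.3, 0, -1]]

```text
time: 9.22
tool_pos: [0.6909, -0.1939, 0.2465]
tool_rot: [0.007, 0.642, 0.766, 0.003]
contact_force: [0.4, -0.7, 2.1]
gripper_width: 0.001
```

```bash
python3 w.py 105 0 240;python3 pic.py 8; python3 - <<'E'
from h import *
from w import R,p
f=np.load("pics/top0.npz");P=cloud(f);im=f["frame"].astype(int)
q=P-[*p[:2],0];q[...,:2]=q[...,:2]@R
m=(im[...,0]>im[...,1]+50)&(f["z_map"]>0)&(q[...,2]>.1)&(abs(q[...,1])<.05)&(abs(q[...,0])<.15)
a=q[m];print(len(a));print((a[np.argsort(a[:,2])][::6]*1e3).round(0))
f=np.load("pics/top8.npz");P=cloud(f);q=(P.reshape(-1,3)-[*p[:2],0]);q[:,:2]=q[:,:2]@R
q=q[f["z_map"].ravel()>0]
for lo,hi in((-.085,-.03),(.03,.09)):
    a=q[(q[:,1]>lo)&(q[:,1]<hi)&(abs(q[:,0])<.035)&(q[:,2]>.068)&(q[:,2]<.1)];
    if len(a): print(len(a),np.median(a[:,0]),np.percentile(a[:,2],97))
b=q[(abs(q[:,0])<.01)&(q[:,2]>.078)&(q[:,2]<.09)&(abs(q[:,1])<.15)];print("body y",np.percentile(b[:,1],[0,1,2,5,95,98,99,100]))
E
```

```text
t 9.22 fix xyz mm [ 104.7 -160.3  246.5] F fix [ 0.26 -0.73  2.12] w 0.001
rot err deg (tool) [ 0.7   0.39 -0.08]
shift units [4.01 0.   0.14]
44
[[ 57.   1. 165.]
 [ 57.  -6. 171.]
 [ 59.   8. 174.]
 [ 60.  11. 175.]
 [ 64.  -3. 176.]
 [ 58.   6. 176.]
 [ 60.  13. 177.]
 [ 61.  11. 180.]]
74 0.0072461524022227625 0.08681664836554435
369 -0.0026670282376945573 0.0866148016848078
body y [-0.04924135 -0.04372919 -0.04115809 -0.03584381  0.09729369  0.10221405
  0.10382367  0.12798242]
```

View pics/both8.png

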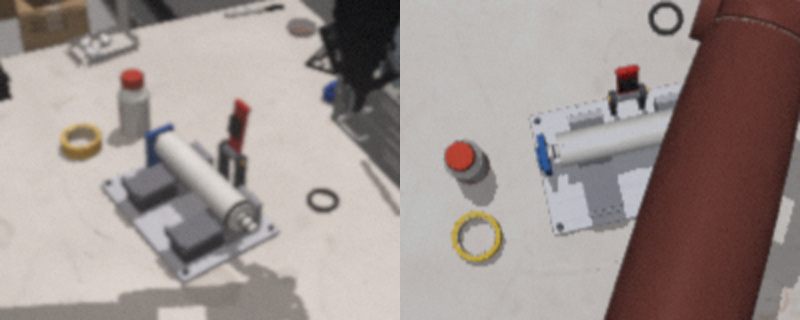

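Emit:
carry_out:
  moves:
    - [[0, 0, 0, 1, 0.1, 0, -1], [0, 0, 0, 1, 0, 0, -1], [0, 0, 0, 1, 0, 0, -1], [0, 0, 0, 0.9, 0, 0, -1], [0, 0, 0, 0.1, 0, 0.6, -1], [0, 0, 0, 0, 0, 0.8, -1], [0, 0, 0, 0, 0, 0.8, -1], [0, 0, 0, 0, 0, 0.1, -1]]

```text
time: 9.98
tool_pos: [0.656, -0.0325, 0.1348]
tool_rot: [-0.007, 0.642, 0.767, -0.004]
contact_force: [-1.0, 0.4, -2.2]
gripper_width: -0.002
```

```bash
python3 w.py 80 0 152;python3 pic.py 9
```

```text
t 9.98 fix xyz mm [ 98.7   4.7 134.8] F fix [-0.93  0.54 -2.16] w -0.002
rot err deg (tool) [-0.88 -0.33  0.02]
shift units [-0.11 -0.48 -0.42]
```

View pics/scene9.png

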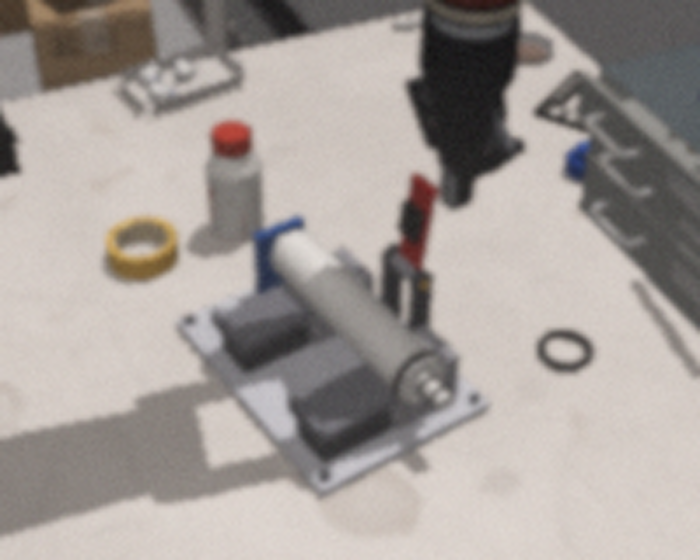

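Emit:
carry_out:
  moves:
    - [[0, 0, 0, -0.1, 0, 0, -1], [0, 0, 0, 0, 0, 0, -1], [0, 0, 0, 0, 0, 0, -1]]

```text
time: 10.33
tool_pos: [0.6643, -0.0383, 0.1475]
tool_rot: [0.002, 0.642, 0.766, 0.001]
contact_force: [-0.6, -0.2, 0.2]
gripper_width: -0.001
```

```bash
python3 w.py 80 0 152
```

```text
t 10.33 fix xyz mm [105.9  -2.5 147.5] F fix [-0.59 -0.15  0.21] w -0.001
rot err deg (tool) [ 0.23  0.08 -0.05]
shift units [ 0.06 -0.65 -0.11]
```

Emit:
carry_out:
  moves:
    - [[0, 0, 0, 0.06, -0.3, -0.1, -1], [0, 0, 0, 0, -0.3, -0.1, -1], [0, 0, 0, 0, -0.2, -0.06, -1], [0, 0, 0, 0, -0.12, 0, -1], [0, 0, 0, 0, -0.12, 0, -1], [0, 0, 0, 0, -0.12, 0, -1], [0, 0, 0, 0, -0.12, 0, -1], [0, 0, 0, 0, 0, 0, -1]]

```text
time: 11.0
tool_pos: [0.6114, -0.0443, 0.1552]
tool_rot: [-0.0, 0.642, 0.767, -0.0]
contact_force: [0.5, 0.1, 0.6]
gripper_width: 0.001
```

```bash
python3 w.py 44 0 156.5;python3 pic.py 10
```

```text
t 11.0 fix xyz mm [ 52.8   0.9 155.2] F fix [ 0.48 -0.02  0.64] w 0.001
rot err deg (tool) [-0.02  0.01 -0.02]
shift units [-0.02 -0.22 -0.03]
```

View pics/scene10.png

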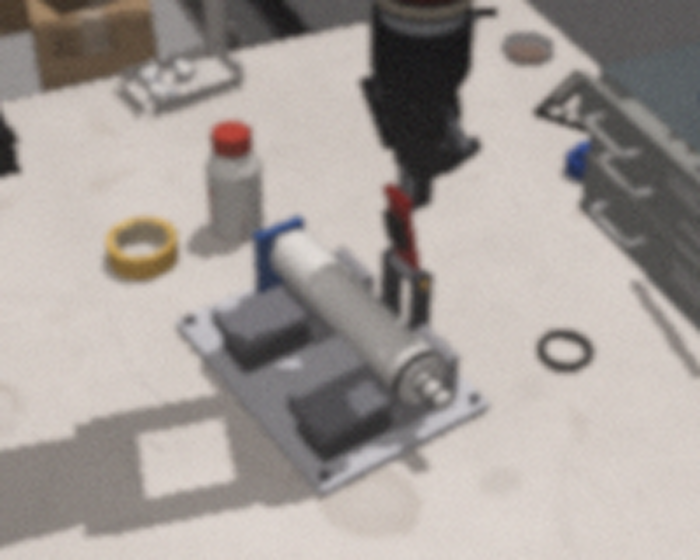

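Emit:
carry_out:
  moves:
    - [[0, 0, 0, -0.02, -0.11, -0.02, -1], [0, 0, 0, 0, -0.11, 0, -1], [0, 0, 0, 0, -0.13, 0.03, -1], [0, 0, 0, 0, -0.13, 0.05, -1], [0, 0, 0, 0, -0.13, 0.06, -1], [0, 0, 0, 0, -0.12, 0.07, -1], [0, 0, 0, 0, -0.11, 0.08, -1], [0, 0, 0, 0, -0.11, 0.08, -1]]

```text
time: 11.77
tool_pos: [0.5742, -0.0517, 0.1412]
tool_rot: [0.0, 0.642, 0.767, -0.0]
contact_force: [1.8, 0.7, 1.7]
gripper_width: -0.002
```

```bash
python3 w.py 14.8 0 141.4;python3 pic.py 11
```

```text
t 11.77 fix xyz mm [ 14.8   0.2 141.2] F fix [1.86 0.36 1.69] w -0.002
rot err deg (tool) [-0.    0.   -0.01]
shift units [-0.   -0.   -0.01]
```

View pics/scene11.png

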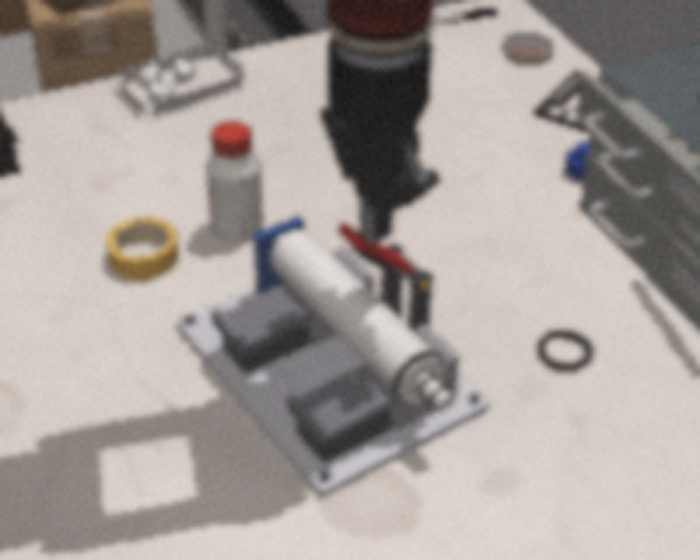

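Emit:
carry_out:
  moves:
    - [[0, 0, 0, 0, -0.1, 0.1, -1], [0, 0, 0, 0, -0.09, 0.1, -1], [0, 0, 0, 0, -0.08, 0.11, -1], [0, 0, 0, 0, -0.07, 0.12, -1], [0, 0, 0, 0, -0.06, 0.12, -1], [0, 0, 0, 0, -0.06, 0.13, -1], [0, 0, 0, 0, -0.05, 0.13, -1], [0, 0, 0, 0, 0, 0, -1]]

```text
time: 12.53
tool_pos: [0.5535, -0.0551, 0.1069]
tool_rot: [-0.001, 0.642, 0.767, -0.0]
contact_force: [0.1, -0.9, 0.5]
gripper_width: 0.001
```

```bash
python3 w.py -7 0 98
```

```text
t 12.53 fix xyz mm [ -6.    0.5 106.9] F fix [-0.11 -0.92  0.48] w 0.001
rot err deg (tool) [-0.11 -0.05 -0.02]
shift units [-0.01 -0.02  0.22]
```

Emit:
carry_out:
  moves:
    - [[0, 0, 0, 0, 0, 0.08, -1], [0, 0, 0, 0, 0, 0.06, -1], [0, 0, 0, 0, 0, 0, -1]]

```text
time: 12.78
tool_pos: [0.5543, -0.0551, 0.1024]
tool_rot: [-0.0, 0.642, 0.767, -0.0]
contact_force: [0.2, -0.1, -0.6]
gripper_width: 0.0
```

Emit:
carry_out:
  moves:
    - [[0, 0, 0, 0, 0, 0.05, -1], [0, 0, 0, 0, 0, 0, -1]]

```text
time: 12.95
tool_pos: [0.5546, -0.0551, 0.1008]
tool_rot: [-0.0, 0.642, 0.767, -0.0]
contact_force: [0.0, 0.1, 0.6]
gripper_width: 0.006
```

Emit:
carry_out:
  moves:
    - [[0, 0, 0, 0, 0, 0.04, -1], [0, 0, 0, 0, 0, 0, -1]]

```text
time: 13.12
tool_pos: [0.5546, -0.0552, 0.0994]
tool_rot: [0.0, 0.642, 0.767, 0.0]
contact_force: [-1.2, -0.1, 0.6]
gripper_width: -0.004
```

```bash
python3 w.py -7 0 98;python3 pic.py 12
```

```text
t 13.12 fix xyz mm [-5.   0.2 99.4] F fix [-1.15  0.15  0.63] w -0.004
rot err deg (tool) [ 0.   -0.   -0.01]
shift units [-0.01 -0.05  0.03]
```

View pics/scene12.png

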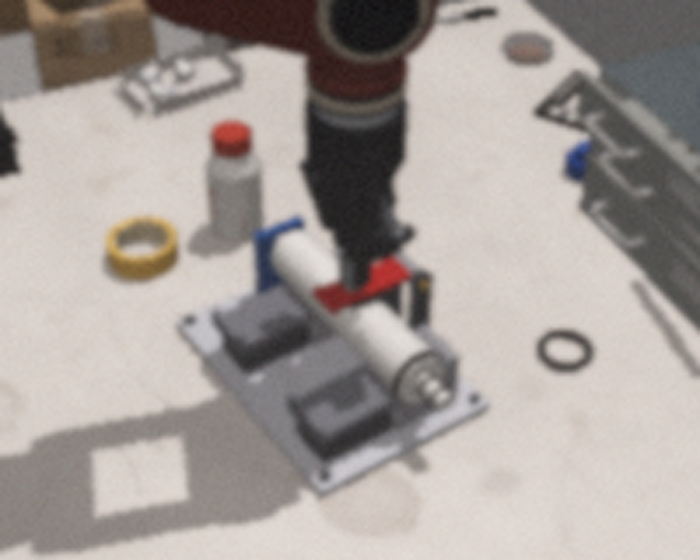

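Emit:
carry_out:
  moves:
    - [[0, 0, 0, 0, 0, 0.04, -1], [0, 0, 0, 0, 0, 0, -1]]

```text
time: 13.38
tool_pos: [0.5547, -0.0552, 0.0981]
tool_rot: [0.0, 0.642, 0.767, 0.0]
contact_force: [-1.4, -0.4, 3.1]
gripper_width: 0.002
```

Emit:
carry_out:
  moves:
    - [[0, 0, 0, 0, 0, 0.04, -1], [0, 0, 0, 0, 0, 0, -1]]

```text
time: 13.55
tool_pos: [0.5548, -0.0552, 0.0979]
tool_rot: [-0.0, 0.642, 0.767, -0.0]
contact_force: [-5.2, 0.3, 10.4]
gripper_width: 0.002
```

Emit:
carry_out:
  moves:
    - [[0, 0, 0, 0, 0, 0.03, -1], [0, 0, 0, 0, 0, 0, -1]]

```text
time: 13.72
tool_pos: [0.5548, -0.0552, 0.0979]
tool_rot: [-0.0, 0.642, 0.767, -0.0]
contact_force: [-9.0, 1.1, 16.5]
gripper_width: 0.004
```

Firm contact: the pad is down on the cartridge (top at 97.9 mm). I'll retract straight up and then away.

Emit:
carry_out:
  moves:
    - [[0, 0, 0, 0, 0, -0.1, -1], [0, 0, 0, 0, 0, -0.3, -1], [0, 0, 0, 0, 0, -1, -1], [0, 0, 0, 0, 0, -1, -1], [0, 0, 0, -1, 0, -0.5, -1], [0, 0, 0, -1, 0, 0, -1], [0, 0, 0, -1, 0, 0, -1], [0, 0, 0, -1, 0, 0, -1]]

```text
time: 14.38
tool_pos: [0.5828, -0.2116, 0.2112]
tool_rot: [0.001, 0.642, 0.767, 0.0]
contact_force: [0.0, 0.5, 0.1]
gripper_width: 0.005
```

Emit:
carry_out:
  moves:
    - [[0, 0, 0, -1, -0.5, 0, -1], [0, 0, 0, -1, -0.5, 0, -1], [0, 0, 0, -1, 0, 0, -1], [0, 0, 0, -0.5, 0, 0, -1], [0, 0, 0, 0, 0, 0, -1], [0, 0, 0, 0, 0, 0, -1]]

```text
time: 14.88
tool_pos: [0.569, -0.3498, 0.2095]
tool_rot: [-0.0, 0.643, 0.766, 0.0]
contact_force: [-0.1, 0.6, -0.5]
gripper_width: -0.001
```

```bash
python3 w.py;python3 pic.py 13; python3 - <<'E'
from h import *
from w import R,p
for n in("top","scene"):
    f=np.load(f"pics/{n}13.npz");P=cloud(f);im=f["frame"].astype(int)
    q=P-[*p[:2],0];q[...,:2]=q[...,:2]@R;ok=f["z_map"]>0
    m=ok&(im[...,0]>im[...,1]+45)&(abs(q[...,1])<.012)&(q[...,2]>.06)&(q[...,2]<.2)&(q[...,0]>-.035)&(q[...,0]<.035)
    a=q[m];print(n,"arm pts",len(a),"slope,z@0",np.polyfit(a[:,0],a[:,2],1))
    q=q[ok]
    for lo,hi in((-.085,-.03),(.03,.09)):
        a=q[(q[:,1]>lo)&(q[:,1]<hi)&(abs(q[:,0])<.03)&(q[:,2]>.070)&(q[:,2]<.095)]
        A=np.c_[2*a[:,0],2*a[:,2],np.ones(len(a))];s=np.linalg.lstsq(A,a[:,0]**2+a[:,2]**2,rcond=None)[0]
        print(len(a),"xc,zc",s[:2].round(4),"topz",np.percentile(a[:,2],97).round(4))
    b=q[(abs(q[:,0])<.01)&(q[:,2]>.078)&(q[:,2]<.09)&(abs(q[:,1])<.15)];print("body y",np.percentile(b[:,1],[0,1,2,98,99,100]).round(4))
E
```

```text
t 14.88 fix xyz mm [ -42.7 -292.4  209.5] F fix [-0.01  0.59 -0.5 ] w -0.001
rot err deg (tool) [-0.01 -0.05 -0.11]
top arm pts 246 slope,z@0 [-0.00838569  0.09857556]
319 xc,zc [-0.0005  0.0668] topz 0.087
356 xc,zc [-0.0005  0.0675] topz 0.0872
body y [-0.0888 -0.0869 -0.0854  0.1018  0.1035  0.1261]
scene arm pts 141 slope,z@0 [-0.01458438  0.09763345]
211 xc,zc [-0.0017  0.0638] topz 0.0848
182 xc,zc [-0.0016  0.0635] topz 0.0853
body y [-0.0897 -0.0887 -0.0881  0.1001  0.1033  0.121 ]
```

View pics/both13.png

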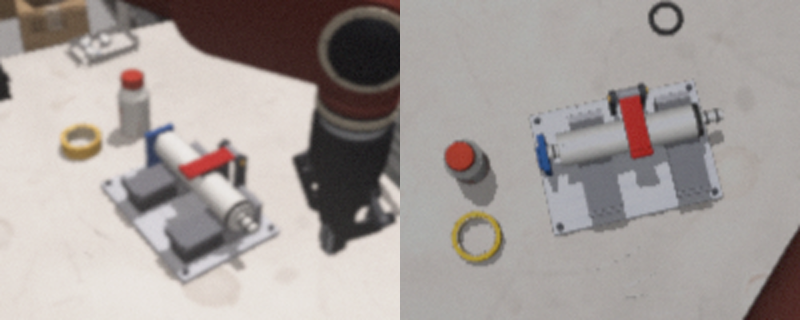

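View pics/top13.png

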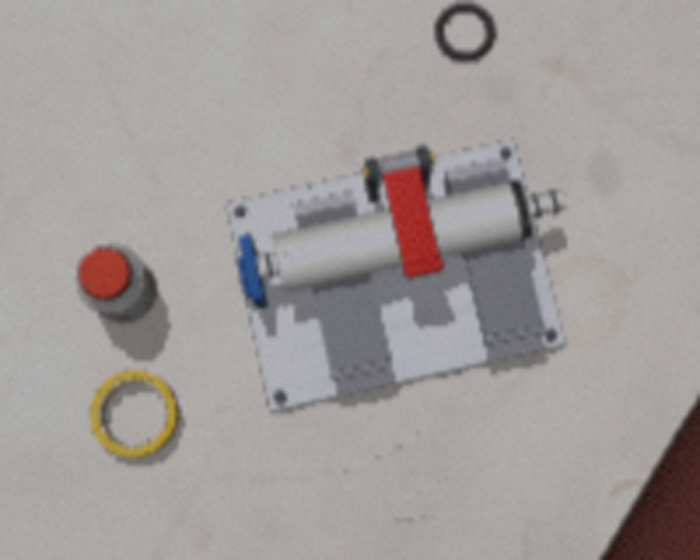

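```bash
python3 -c "
from plant import ticket
print(ticket.job_done())"
```

```text
the job is handed in; nothing more can be done
None
```

The cartridge is in the vee against the blue end stop with the red hold-down arm shut on it, and I handed the job in at about 15 s of the 56 s allowed. No verdict was reported, so this rests on my own checks.

**What I did:**
- I rolled the cartridge off the deck with the open fingers and never gripped or lifted it.
- I slid it along the vee by pushing its rear stub until the force rose to about 9 N with no further movement.
- I swung the arm down until the pad bore on the cartridge, at about 19 N in total, then drew the robot clear.

**Last checks:**
- **Arm:** it is level to about 0.01 rad, with its top at about 98 mm.
- **Cartridge position:** its axis is within about 0.5 mm (top camera) or 1.7 mm (scene camera) of the vee's centre line, and the same at both ends.
- **End stop:** the +y end of the body is at about 0.1035 m, against 0.105 m expected when the stub touches the stop. The stub also looks to be touching it in the last picture.
- **Bottle, tape roll and seal ring:** they look unmoved in the pictures; I did not measure them.
- **Robot:** it is clear of everything, with about 0 N measured.

**What disagreed:** fitting circles to the depth data put the axis height at 64 to 67 mm, not 62 mm. Those fits are unreliable, because the one radius I printed came out at 18.5 to 20 mm against a true 22.5 mm. The cartridge's top measured 85 to 87 mm against 84.5 mm when seated. I put this down to depth noise, since the arm could not lie level at 98 mm on a raised cartridge.

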